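# Put the tea tray away under the glass shelf

## Task

Put the tea tray away: shut the sugar pot's lid, then slide the tray along the surface, square to the shelf, in under the low glass shelf until its front rim is level with the shelf's front edge and only the handle sticks out. Keep the tray and all it carries from bumping the shelf, keep the pot and the strainer standing on the tray, and leave the two cups standing where they are.

Things in the scene. Friction and masses are not known exactly. Their poses are not given: they have to be found in the camera images.
- shelf: Fixed low shelf: glass top, steel rails, two steel rod end frames, saucers on the glass. Origin on the work surface under the middle of its front edge (facing the robot); x points in under the shelf, y left, z up. Beneath it: clear height 120 mm, clear width 220 mm (y -110 to 110), depth 170 mm. Outside: 244 mm wide, 134 mm high; the saucers (within 50 mm of x 115, y -60) reach 161 mm
- tray: Loose wooden tray carrying the sugar pot and the strainer, found in front of the shelf, askew and off centre. Origin on its underside, under the middle of the rimmed part; x points from handle to far end, y left, z up. Rimmed part 150 mm long (x -75 to 75), 190 mm wide (y -95 to 95), rim 20 mm high, floor 6 mm thick. Tray 0.4 kg, with its load about 1.1 kg. It can be pushed by its handle or its sides.
- tray_handle (a point): Middle of the outer, robot-side face of the tray handle, 19 mm above the surface, 50 mm in front of the front rim (tray x -125). The handle is an upright wooden bar 140 mm long (along the tray y), 10 mm thick, from 6 to 32 mm above the surface, joined to the rim by two arms at tray y -62 and 62. Axes as the tray
- sugar_pot: Loose white ceramic sugar pot with a blue band, on the tray to one side of the strainer, turned any way. Origin at the centre of its underside; z up, x points towards its lid hinge. 76 mm diameter, 82 mm high without the lid, about 0.5 kg; with the lid shut its top is 92 mm above its underside, 98 mm above the surface
- lid_hinge (a point): Point on the axis of the lid hinge, 42 mm from the pot axis on the pot +x side and 84 mm above the pot underside. The hinge axis runs along the pot y. The lid is a white disc, 77 mm diameter, up to 10 mm thick, centre 42 mm from the hinge axis; shut, its underside is 2 mm below the hinge axis and its top 8 mm above. A steel thumb tab, 18 mm wide, reaches 93 mm from the axis
- sugar_lid (a joint): Hinge angle of the sugar pot lid (rad): 0 shut, found between 1.5 (nearly upright) and 1.8 (leaning back past the hinge). Stiff hinge: the lid stays where it is left (about 0.05 N m turns it) and must be pushed right down to shut. While open it is too tall for the shelf
- strainer: Loose steel tea strainer in its drip bowl, on the tray beside the pot: bowl 60 mm across, with a flat handle, 125 mm long over all, 30 mm high, 0.13 kg. Origin at the underside, half-way along its length; x points from handle to bowl, the bowl's centre is at x 30 mm.
- cup_navy: Navy sippy cup body, open, with two side handles: 68 mm diameter, 104 mm wide over the handles, 95 mm high, standing beside the lane of the tray. Origin at the centre of its underside. Leave alone.
- cup_yellow: Yellow sippy cup body, the same shape, standing on the other side of the lane. Leave alone. (Farther out, |y| over 0.4 m, stand a dish rack with lids, 100 mm high, and a kettle, 200 mm high.)
There are look-alikes about, which are no part of the job. Leave any purple or red look-alike of the sugar_pot alone. Of the things shaped like the strainer, the steel one is meant.

How it is judged:
On the way, in this order (a step that is already met when the one before it is completed fails the run):
1. the sugar pot's lid is shut, before the tray goes under the shelf (value of joint sugar_lid below 0.06 rad and x of tray in the frame of shelf below -0.03 m), for 0.2 s.
2. the tray is in under the shelf, its front rim within 15 mm of level with the shelf's front edge (x of tray in the frame of shelf between 0.06 and 0.09 m), for 0.2 s.
At the end, for the whole second after the job is handed in: Lid shut (within 0.06 rad); tray flat and at rest under the shelf, front rim within 15 mm of level with the shelf's front edge, within 15 mm of central and 0.09 rad of square; pot and strainer upright on the tray's floor (all of step 2 and value of joint sugar_lid below 0.06 rad and y of tray in the frame of shelf between -0.015 and 0.015 m and angle between the x axis of tray and the x axis of shelf, either way round below 0.09 rad and height (world z) of tray below 0.004 m and angle between tray's own z axis and vertical below 0.03 rad and linear speed of tray below 0.01 m/s and angle between sugar_pot's own z axis and vertical below 0.06 rad and z of each of sugar_pot, strainer in the frame of tray below 0.01 m and horizontal distance between each of sugar_pot, strainer and tray below 0.08 m and angle between strainer's own z axis and vertical below 0.1 rad); the robot touches nothing.
It fails at once if the sugar pot, its lid or the strainer touches the shelf (contact force between any of sugar_pot, strainer and shelf above 1 N).
It fails at once if the tray bumps the shelf (over 4 N) (contact force between tray and shelf above 4 N).
It fails at once if the tray is lifted off the surface by more than 12 mm or tipped by more than 0.1 rad instead of slid (height (world z) of tray above 0.012 m or angle between tray's own z axis and vertical above 0.1 rad).
It fails at once if the sugar pot or the strainer tips by more than 0.35 rad (angle between any of sugar_pot, strainer's own z axis and vertical above 0.35 rad).
It fails at once if a cup is moved by more than 20 mm or tipped over (distance of any of cup_navy, cup_yellow from where it was at the start of the episode above 0.02 m or angle between any of cup_navy, cup_yellow's own z axis and vertical above 0.3 rad).
It also fails if it takes over 72 s, if anything falls off the work surface, if the arm or the gripper's body presses on something with over 40 N, if the wrist force passes 120 N, or if a joint passes its speed limit or range.

## Robot

A 7-joint arm with a two-finger parallel gripper is mounted at the origin on the work surface. World frame = base frame: x ahead of the robot, y to its left, z up, the work surface at z = 0. Lengths are in m, angles in rad, forces in N, time in s.
With the tool pointing down it reaches from about 0.35 to 0.9 m from the base axis. Payload 19.9 kg.
Tool frame: the origin (TCP) lies midway between the tips of the shut fingers; the grasp point (between the pads) lies 19 mm behind it (manip.pinch_z is the distance from the TCP to the grasp point, in m); x points along the fingers, z is the direction in which the jaws open and shut, and the axes are right-handed (so a half turn about x gives the same grasp; the last joint's range is limited). The gripper opens to 85 mm and grips with 20 to 120 N. Pads are 22 mm wide; open, the fingers measure 114 mm over their backs; the gripper's body (76 mm by 85 mm) begins 54 mm behind the grasp point. The pads swing forward as they close: fully open they stand 13 mm farther back than shut.
Start: joints at [-1.183, 0.417, -0.01, 1.614, 0.005, 1.111, -0.053], TCP at [0.26, 0.568, 0.231] pointing down, gripper open.
Joint ranges: [-2.81, 2.81], [-0.39, 2.02], [-1.27, 1.25], [0.06, 2.57], [-1.19, 4.33], [0.19, 2], [-2.82, 2.82]. Speed limits (rad/s): [1.89, 1.89, 2.39, 2.39, 3.01, 3.01, 3.01].

## Interface

Orientations are given as a unit quaternion [x, y, z, w].
In Python, from workcell import manip, command_gripper, optics, ticket gives the robot as it stands. Calls block until the motion is done:
- manip.goto(position, orientation): joint-space move of the TCP to a pose.
- manip.move_straight(position, ori=None, rate=0.15): straight line of the TCP; ori=None keeps the orientation; rate is the mean speed in m/s.
- manip.move_joints(angles): joint-space move.
- command_gripper(opening, strength=None): finger opening in m; strength is the grip in N (None keeps the last); returns when the fingers have stopped.
- manip.sleep(seconds).
- manip.ik(position, orientation): joint angles nearest the present ones, or None.
- optics.camera(name): name is "scene" or "top" or "wrist"; returns the picture (400x640x3 uint8, red, green, blue); there is no depth.
- optics.camera_params(name): a dict with "K" (3x3 intrinsics, pixels), "R" (3x3) and "t" (3): a world point X has camera coordinates R X + t. Camera axes: x right, y down, z forward; pixel columns grow to the right and rows downward; lengths in m; the calibration is good to about 2 mm. The wrist camera is an equidistant fisheye: a pixel r from the principal point sees the ray r / f radians off the axis. A picture is of the moment at which its call begins: read the wrist's pose just before it. camera_params takes no time and is no camera call; for the wrist camera it gives the pose at the moment of the call.
A pose or a line that the arm cannot do raises manip.IKError and nothing moves.
- ticket.hand_in(): hands the job in, once; it reports no verdict.
Readings, each from a call of its own:
- manip.read_clock(): time.
- manip.read_qpos(): joint angles.
- manip.read_dq(): joint speeds.
- manip.read_tau(): joint torques, N m.
- manip.read_tcp_pos(): TCP position.
- manip.read_ee_rot(): TCP orientation.
- manip.read_ft_force(): force on the tool from outside, world axes, zero at the start.
- manip.read_wrist_torque(): the same for the moment, N m.
- manip.read_grip_width(): finger opening in m.
Only numpy, scipy, OpenCV 4.12 (cv2) and the standard library are available. Lean on these libraries where they do the work, as an engineer would, in place of code of your own. Each camera call takes 0.05 s, during which the arm holds its last target.

## Working session

There is one attempt and no reset: what is moved stays moved. The work goes in short steps, each a Python script; the robot and the scene stay as the last script left them, time stands still between calls to the robot, and variables do not carry over. Pictures are saved under pics/ and viewed, and the job is handed in when it is done.

```bash
mkdir -p pics; ls; python3 - <<'E'
from workcell import manip, command_gripper, optics, ticket
import cv2
for n in ["scene","top","wrist"]:
    im=optics.camera(n); cv2.imwrite(f"pics/a_{n}.png",im[:,:,::-1])
    p=optics.camera_params(n); print(n,p["K"],p["R"],p["t"])
print(manip.read_clock(),manip.read_tcp_pos(),manip.read_ee_rot(),manip.pinch_z)
E
```

```text
pics
scene [[386.03102796   0.         318.71112939]
 [  0.         386.03102796 202.69123036]
 [  0.           0.           1.        ]] [[ 0.17707949  0.98404786 -0.01710728]
 [ 0.63728206 -0.12789029 -0.7599445 ]
 [-0.75000962  0.12366842 -0.6497628 ]] [-0.06059271 -0.29474626  1.28197681]
top [[471.60621771   0.         317.07661207]
 [  0.         471.60621771 198.07117141]
 [  0.           0.           1.        ]] [[-0.02939618 -0.99954518  0.00673097]
 [-0.99325311  0.02845408 -0.1124216 ]
 [ 0.11217894 -0.00999032 -0.9936378 ]] [-0.00926053  0.54862302  1.06927443]
wrist [[309.70691629   0.         318.93822994]
 [  0.         309.70691629 200.83919959]
 [  0.           0.           1.        ]] [[ 0.4160664   0.90933281 -0.00160959]
 [ 0.87134756 -0.39817868  0.28671793]
 [ 0.26008111 -0.12069621 -0.9580137 ]] [-0.62282778 -0.03612027  0.3792175 ]
0.15 [0.25974202 0.56818707 0.23081111] [-0.3823912   0.59519097  0.38199269  0.59464801] 0.0187
```

View pics/a_scene.png

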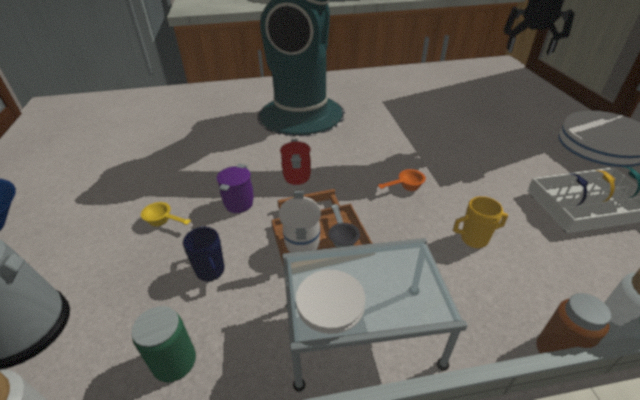

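View pics/a_top.png

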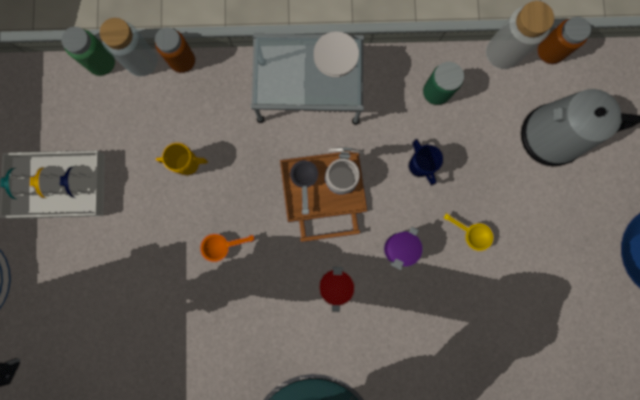

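View pics/a_wrist.png

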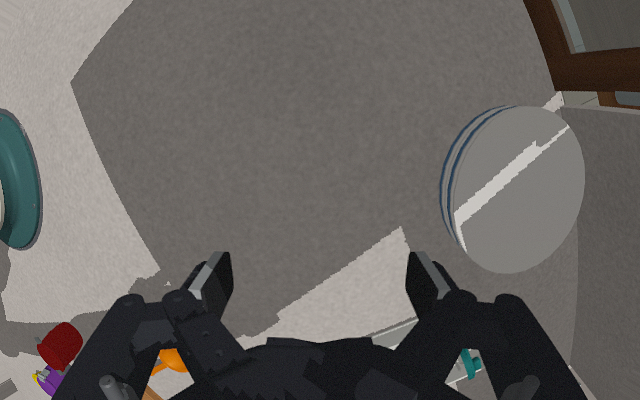

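```bash
cat > h.py <<'E'
from workcell import manip, command_gripper, optics, ticket
import cv2, numpy as np
from scipy.spatial.transform import Rotation as Rn
def ray(p,uv):
    K,R,t=p["K"],np.array(p["R"]),np.array(p["t"])
    x=(uv[0]-K[0][2])/K[0][0]; y=(uv[1]-K[1][2])/K[1][1]
    if p.get("fish"):
        r=np.hypot(x,y); s=np.sin(r)/max(r,1e-9); d=np.array([x*s,y*s,np.cos(r)])
    else: d=np.array([x,y,1.])
    d=R.T@d; return -R.T@t, d/np.linalg.norm(d)
def plane(p,uv,z):
    c,d=ray(p,uv); return c+d*(z-c[2])/d[2]
def cross(p1,u1,p2,u2):
    c1,d1=ray(p1,u1);c2,d2=ray(p2,u2)
    A=np.stack([d1,-d2],1); s=np.linalg.lstsq(A,c2-c1,rcond=None)[0]
    a=c1+s[0]*d1;b=c2+s[1]*d2
    return (a+b)/2, np.linalg.norm(a-b)
def down(yaw):
    # tool x down, jaw axis z at angle yaw in xy plane
    z=np.array([np.cos(yaw),np.sin(yaw),0]); x=np.array([0,0,-1.]); y=np.cross(z,x)
    return Rn.from_matrix(np.stack([x,y,z],1)).as_quat()
def proj(p,X):
    K=np.array(p["K"]);c=np.array(p["R"])@X+np.array(p["t"])
    if p.get("fish"):
        th=np.arctan2(np.hypot(c[0],c[1]),c[2]); ph=np.arctan2(c[1],c[0])
        return np.array([K[0,0]*th*np.cos(ph)+K[0,2],K[1,1]*th*np.sin(ph)+K[1,2]])
    q=K@(c/c[2]); return q[:2]
def cam(n,name=None):
    p=dict(optics.camera_params(n)); p["fish"]=(n=="wrist"); im=optics.camera(n)
    if name: cv2.imwrite(f"pics/{name}.png",im[:,:,::-1])
    return im,p
def crop(im,x0,y0,x1,y1,k,name):
    cv2.imwrite(f"pics/{name}.png",cv2.resize(im[y0:y1,x0:x1,::-1],None,fx=k,fy=k,interpolation=cv2.INTER_CUBIC))
E
python3 - <<'E'
from h import *
im=cv2.imread("pics/a_top.png")[:,:,::-1]; crop(im,235,20,435,250,2.6,"b_top") 
im=cv2.imread("pics/a_scene.png")[:,:,::-1]; crop(im,220,130,480,400,2.2,"b_scene")
print(Rn.from_quat(manip.read_ee_rot()).as_matrix().round(3), down(0))
p=optics.camera_params("top")
for uv,z in [((254,108),.13),((362,108),.13),((283,160),.02),((365,210),.02),((342,175),.088)]: print(uv,plane(p,uv,z).round(3))
E
```

```text
[[-0.    -0.909  0.416]
 [-0.001  0.416  0.909]
 [-1.    -0.    -0.001]] [0.         0.70710678 0.         0.70710678]
(254, 108) [0.737 0.107 0.13 ]
(362, 108) [ 0.731 -0.127  0.13 ]
(283, 160) [0.643 0.053 0.02 ]
(365, 210) [ 0.518 -0.137  0.02 ]
(342, 175) [ 0.592 -0.082  0.088]
```

View pics/b_top.png

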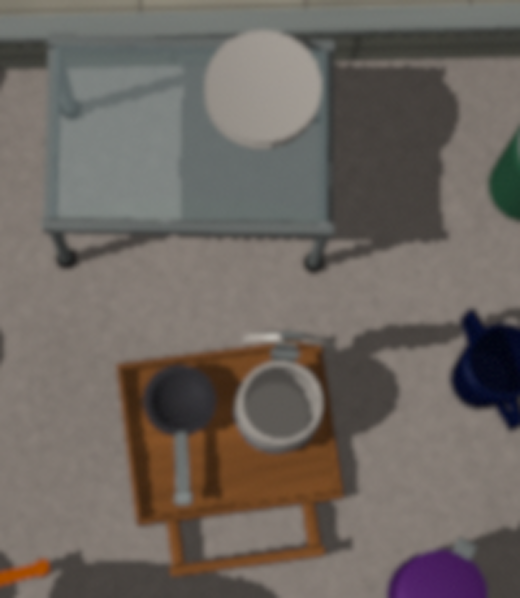

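View pics/b_scene.png

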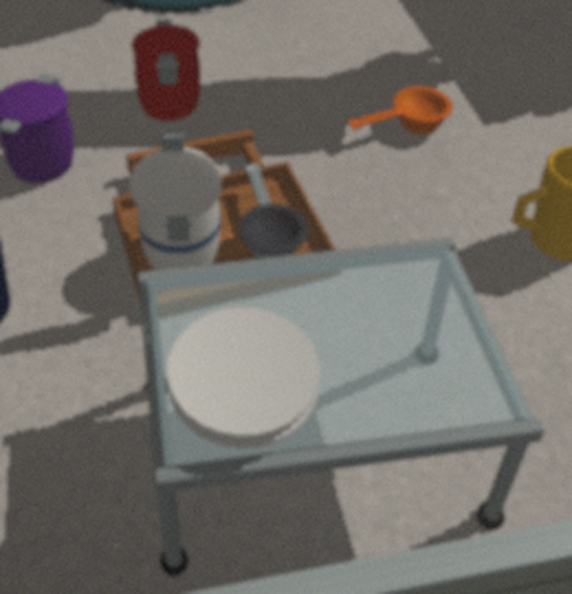

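```bash
python3 - <<'E'
from h import *
p=optics.camera_params("wrist");R=np.array(p["R"]);c=-R.T@p["t"]
M=Rn.from_quat(manip.read_ee_rot()).as_matrix()
print("cam in tool",M.T@(c-manip.read_tcp_pos()), "axis",M.T@R[2])
for yaw in [np.pi/2,-np.pi/2]:
    print(yaw,manip.ik([0.5,-0.04,0.36],down(yaw)))
t=optics.camera_params("top");s=optics.camera_params("scene")
f=lambda u,v:(235+u/2.6,20+v/2.6); g=lambda u,v:(220+u/2.2,130+v/2.2)
print("tab",cross(t,f(284,340),s,g(173,137)))
print("shelf fl",cross(t,f(45,232),s,g(452,245)),plane(t,f(45,232),.134))
print("shelf fr",cross(t,f(330,236),s,g(145,278)),plane(t,f(330,236),.134))
for u,v in [(118,365),(325,342),(345,495),(138,525)]: print("rim",plane(t,f(u,v),.02))
for u,v in [(173,573),(327,553)]: print("h",plane(t,f(u,v),.032))
print("pot",plane(t,f(280,400),.088))
print("strainer",plane(t,f(182,400),.036),plane(t,f(182,502),.03))
E
```

```text
cam in tool [-0.14184136  0.07390534 -0.00141989] axis [ 9.58031788e-01 -2.86661026e-01 -7.41552077e-04]
1.5707963267948966 [-0.51823525  0.09514328  0.58309741  1.75350783 -0.05418035  1.30895767
  1.64761464]
-1.5707963267948966 [-0.74881263  0.11074051  0.84237221  1.75894538 -0.0854662   1.30967331
 -1.45817531]
tab (array([ 0.6273074 , -0.08330074,  0.1766121 ]), np.float64(0.002384576405432055))
shelf fl (array([0.73754433, 0.11397513, 0.12392494]), np.float64(0.0060175595684845385)) [0.73326616 0.1098471  0.134     ]
shelf fr (array([ 0.72633069, -0.12493403,  0.12506534]), np.float64(0.00524003070432913)) [ 0.72338685 -0.12653699  0.134     ]
rim [0.64195745 0.05923249 0.02      ]
rim [ 0.65804589 -0.13087875  0.02      ]
rim [ 0.51683098 -0.14338852  0.02      ]
rim [0.49511324 0.04425699 0.02      ]
h [0.45084279 0.01355191 0.032     ]
h [ 0.46455775 -0.12381903  0.032     ]
pot [ 0.59427387 -0.08317069  0.088     ]
strainer [0.60527428 0.00139337 0.036     ] [0.51392231 0.00392913 0.03      ]
```

```bash
python3 - <<'E'
from h import *
manip.goto([0.50,-0.04,0.33],down(np.pi/2)); print(manip.read_clock(),manip.read_tcp_pos())
im,p=cam("wrist","c_w1"); np.save("c_w1.npy",p,allow_pickle=True)
manip.move_straight([0.50,0.05,0.33])
im,p=cam("wrist","c_w2"); np.save("c_w2.npy",p,allow_pickle=True)
print(manip.read_clock(),manip.read_tcp_pos())
E
```

```text
2.5083 [ 0.50012222 -0.03925347  0.32987201]
3.3583 [0.50003897 0.04885236 0.3300577 ]
```

View pics/c_w1.png

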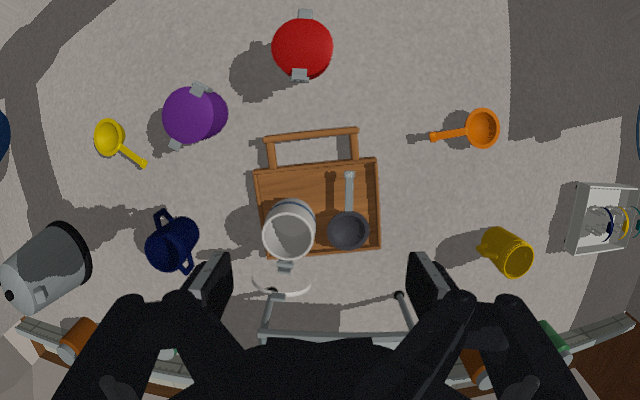

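View pics/c_w2.png

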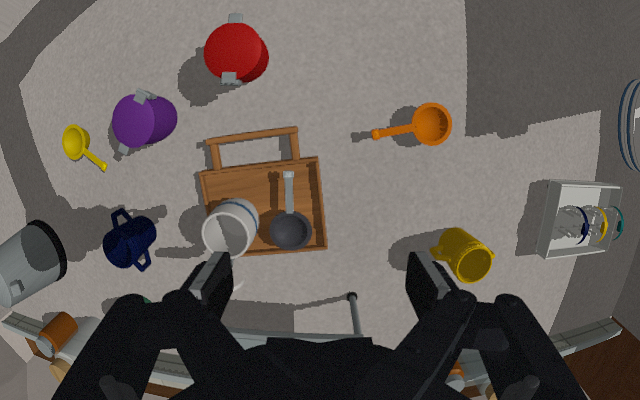

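```bash
python3 - <<'E'
from h import *
im=cv2.imread("pics/c_w1.png")[:,:,::-1]; crop(im,230,110,430,340,2.6,"d_w1") 
E
```

```text
(no output)
```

View pics/d_w1.png

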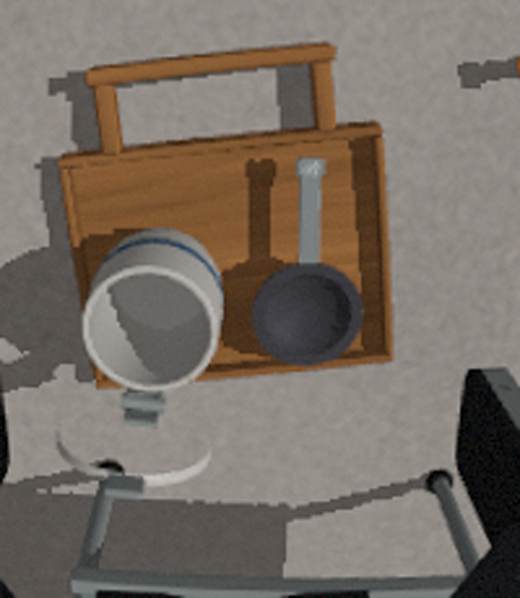

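```bash
python3 - <<'E'
from h import *
p=np.load("c_w1.npy",allow_pickle=True).item(); t=optics.camera_params("top")
f=lambda u,v:(230+u/2.6,110+v/2.6)
ft=lambda u,v:(235+u/2.6,20+v/2.6)
C=[plane(p,f(*q),.02) for q in [(60,157),(380,125),(392,358),(100,385)]]
print("rim",np.round(C,4)); 
print("yaw",[np.arctan2(-(b-a)[0],(b-a)[1]) for a,b in [(C[0],C[1]),(C[3],C[2])]],"side",[np.arctan2((b-a)[1],(b-a)[0]) for a,b in [(C[0],C[3]),(C[1],C[2])]],"c",np.mean(C,0))
H=[plane(p,f(*q),.032) for q in [(88,72),(334,45)]]; print("handle",np.round(H,4))
print("shelf rail",[plane(p,f(*q),.13).round(4) for q in [(73,580),(470,578)]])
print("feet",[plane(p,f(*q),.004).round(4) for q in [(110,468),(438,480)]],[plane(t,ft(*q),.004).round(4) for q in [(315,263),(66,258)]])
print("pot",cross(p,f(153,326),t,ft(280,400)),plane(p,f(153,326),.088),plane(t,ft(280,400),.088))
print("hinge",cross(p,f(143,402),t,ft(285,352)),plane(p,f(143,402),.092))
print("tab",cross(p,f(125,487),t,ft(284,340)))
print("corner",[cross(p,f(*a),t,ft(*b)) for a,b in [((380,125),(138,525)),((60,157),(345,495)),((88,72),(327,553)),((334,45),(173,573))]])
E
```

```text
rim [[ 0.5129 -0.1396  0.02  ]
 [ 0.4942  0.0446  0.02  ]
 [ 0.6402  0.0604  0.02  ]
 [ 0.6591 -0.1235  0.02  ]]
yaw [np.float64(0.10096995331260866), np.float64(0.10204608174989052)] side [np.float64(0.11003415630601686), np.float64(0.1076657791418137)] c [ 0.5765939  -0.03951869  0.02      ]
handle [[ 0.4629 -0.1193  0.032 ]
 [ 0.4484  0.0155  0.032 ]]
shelf rail [array([ 0.7271, -0.1281,  0.13  ]), array([0.7296, 0.0949, 0.13  ])]
feet [array([ 0.7324, -0.124 ,  0.004 ]), array([0.7454, 0.106 , 0.004 ])] [array([ 0.737 , -0.1262,  0.004 ]), array([0.7482, 0.1068, 0.004 ])]
pot (array([ 0.59782164, -0.08386371,  0.06694238]), np.float64(0.0014310461883798484)) [ 0.58895792 -0.08092088  0.088     ] [ 0.59427387 -0.08317069  0.088     ]
hinge (array([ 0.63719468, -0.0890907 ,  0.0818428 ]), np.float64(0.0006165045637214962)) [ 0.63172478 -0.08751993  0.092     ]
tab (array([ 0.62593879, -0.08398585,  0.18184783]), np.float64(0.004556121353549996))
corner [(array([0.49478182, 0.04458398, 0.01880897]), np.float64(0.0009705151422290341)), (array([ 0.51987101, -0.14763884, -0.01637234]), np.float64(1.5349154032465942e-05)), (array([ 0.46683076, -0.12873704, -0.01940096]), np.float64(0.0009295651076824249)), (array([0.44917195, 0.01364136, 0.0434126 ]), np.float64(0.002896037607081028))]
```

```bash
python3 - <<'E'
from h import *
command_gripper(0.0,40)
d=np.array([np.cos(-.12),np.sin(-.12),0]); h=np.array([.634,-.088,.090]); q=down(np.pi/2-.12); up=np.array([0,0,1.])
def T(th,r=.068,off=.008): return h+d*(-np.cos(th)*r+np.sin(th)*off+.011)+up*(np.sin(th)*r+np.cos(th)*off)
manip.goto(h+d*.045+up*.2,q); print(manip.read_clock(),manip.read_ft_force().round(2))
manip.move_straight(h+d*.045+up*.066)
print(T(1.75),manip.read_tcp_pos(),manip.read_ft_force().round(2))
for th in [1.5,1.3,1.1,.9,.7]:
    manip.move_straight(T(th),rate=.08); print(th,manip.read_tcp_pos().round(3),manip.read_ft_force().round(2),manip.read_clock())
cam("top","e_top")
E
```

```text
5.05 [0.24 1.43 0.22]
[ 0.66476974 -0.09171019  0.15548508] [ 0.67913988 -0.09349202  0.15709465] [-0.44 -0.66  0.11]
1.5 [ 0.648 -0.09   0.159] [0.62 0.42 0.64] 6.625
1.3 [ 0.635 -0.088  0.158] [0.06 0.85 0.57] 6.95
1.1 [ 0.622 -0.086  0.154] [ 0.28 -0.1   0.64] 7.275
0.9 [ 0.609 -0.085  0.148] [0.02 0.25 0.15] 7.6
0.7 [ 0.598 -0.084  0.14 ] [ 0.08  0.07 -0.01] 7.925
```

```bash
python3 - <<'E'
from h import *
im,_=cam("scene"); crop(im,220,100,420,300,3,"e_scene")
E
```

```text
(no output)
```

View pics/e_scene.png

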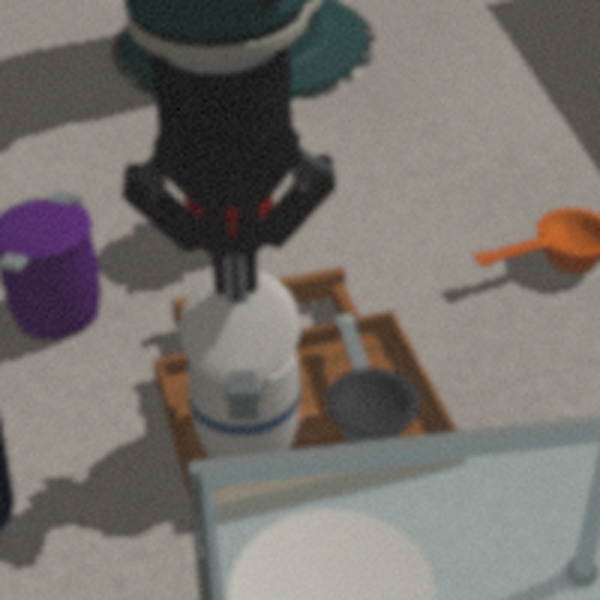

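The lid is partly down with the fingers behind it (scene crop around (240,310)), and the pot stands in place. I'll continue down and press.

```bash
python3 - <<'E'
from h import *
d=np.array([np.cos(-.12),np.sin(-.12),0]); h=np.array([.634,-.088,.090]); up=np.array([0,0,1.])
def T(th,r=.068,off=.008): return h+d*(-np.cos(th)*r+np.sin(th)*off+.011)+up*(np.sin(th)*r+np.cos(th)*off)
for th in [.5,.3,.15]:
    manip.move_straight(T(th),rate=.08); print(th,manip.read_tcp_pos().round(3),manip.read_ft_force().round(2))
for z in np.arange(.104,.085,-.001):
    P=T(0); P[2]=z; manip.move_straight(P,rate=.03); f=manip.read_ft_force()
    print(round(z,3),manip.read_tcp_pos()[2].round(4),f.round(1))
    if f[2]>10: break
manip.sleep(.2)
manip.move_straight(P+[0,0,.06],rate=.1); print(manip.read_clock())
im,p=cam("scene"); crop(im,220,100,420,300,3,"f_scene")
E
```

```text
0.5 [ 0.589 -0.083  0.129] [-0.66 -0.68  0.31]
0.3 [ 0.582 -0.082  0.117] [0.02 0.19 0.62]
0.15 [ 0.579 -0.081  0.108] [-0.62  0.77 -0.09]
0.104 0.104 [0.7 0.3 0.2]
0.103 0.103 [0.2 0.2 0.4]
0.102 0.1019 [ 0.9 -0.5 -0.5]
0.101 0.1009 [-0.1 -0.1  0.4]
0.1 0.0999 [-0.3 -0.   0.4]
0.099 0.099 [-0.7 -0.5  0.5]
0.098 0.0979 [ 0.1 -0.7 -0.7]
0.097 0.0975 [-4.   1.3 10.2]
11.95
```

View pics/f_scene.png

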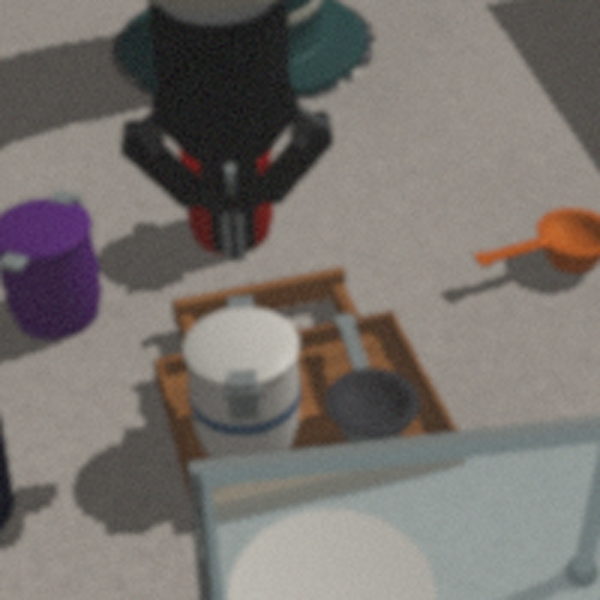

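Lid disc lies flat on the pot (scene crop (240,345)), with the contact at z≈0.0975 as expected. Next I'll refine the shelf and tray poses.

```bash
python3 - <<'E'
from h import *
command_gripper(0.034,40)
q=down(.104)
manip.goto([.40,-.055,.20],q); print(manip.read_clock(),manip.read_qpos().round(2))
im,p=cam("top","g_top"); crop(im,240,20,380,260,2.5,"g_topc")
cam("wrist","g_w"); 
g=cv2.cvtColor(im,cv2.COLOR_RGB2HSV); print(im[108,254:362:12].tolist()); print(im[95:125,300].tolist())
E
```

```text
13.8667 [-1.05  0.08  1.18  2.19 -0.09  0.93  0.29]
[[84, 87, 85], [91, 93, 91], [90, 93, 91], [86, 89, 87], [90, 93, 91], [91, 95, 93], [97, 100, 99], [97, 101, 99], [99, 102, 100]]
[[129, 134, 131], [129, 134, 131], [130, 136, 133], [130, 137, 133], [129, 136, 133], [129, 136, 132], [128, 136, 132], [127, 134, 130], [124, 130, 127], [116, 121, 118], [108, 112, 110], [103, 106, 105], [99, 102, 100], [89, 92, 91], [80, 82, 79], [93, 89, 85], [116, 109, 103], [129, 121, 114], [134, 125, 118], [135, 126, 119], [134, 125, 119], [134, 125, 119], [135, 126, 119], [135, 126, 119], [134, 125, 118], [134, 125, 118], [135, 127, 120], [136, 127, 120], [136, 127, 120], [136, 127, 119]]
```

View pics/g_topc.png

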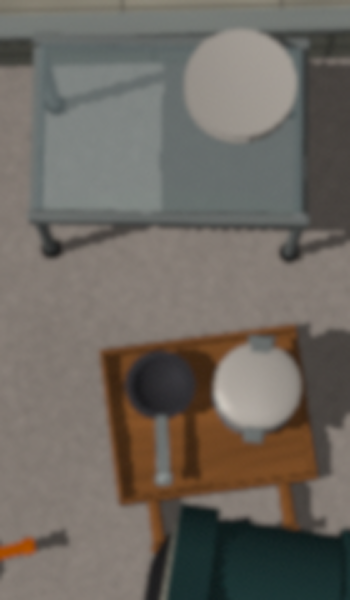

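View pics/g_w.png

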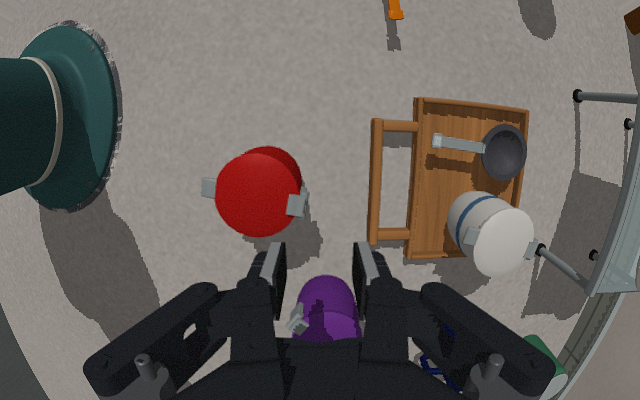

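```bash
cat > shelf.py <<'E'
from h import *
def shelf(im,t):
    a=im.astype(int); s=a[:,:,0]-a[:,:,2]
    lo=[]
    for c in range(262,352,2):
        col=s[85:125,c]; k=np.argmax(col>7)  # first floor-ish row
        v=84+k+ (7-col[k-1])/(col[k]-col[k-1])
        lo.append(plane(t,(c,v-.0),.121))
    lo=np.array(lo); m=np.polyfit(lo[:,1],lo[:,0],1); r=lo[:,0]-np.polyval(m,lo[:,1])
    return m,r.std()
if __name__=="__main__":
    im=cv2.imread("pics/g_top.png")[:,:,::-1]; t=optics.camera_params("top")
    m,r=shelf(im,t); print("front line x=",m,r)
    a=im.astype(int); s=a[:,:,0]-a[:,:,2]
    for row in (60,80,95): print(row,s[row,246:262].tolist(),s[row,354:372].tolist())
    # tops at z=.134 corners from zoom
    f=lambda u,v:(240+u/2.5,20+v/2.5)
    print([plane(t,f(*q),z).round(4) for q,z in [((30,216),.134),((308,216),.134),((30,220),.121),((306,226),.121)]])
    p=dict(optics.camera_params("wrist"));p["fish"]=True
    print("red",plane(p,(258,195),.092),plane(t,(337,287),.092),"tab",plane(p,(297,205),.09),"purple",plane(t,(403,248),.09))
    for pos,yaw in [([.459,-.052,.1],.104),([.459,-.052,.008],.104),([.459,-.052,.008],.104+np.pi),([.60,-.01,.008],-.048),([.64,-.01,.01],-.048+np.pi/2),([.66,-.01,.01],-.048)]:
        j=manip.ik(pos,down(yaw)); print(pos,round(yaw,2),None if j is None else j.round(2))
E
python3 shelf.py
```

```text
front line x= [0.04738509 0.73201449] 0.0007704747418812382
60 [15, 15, 15, 16, 16, 13, 9, 3, -3, -6, -9, -10, -10, -10, -10, -10] [14, 13, 11, 6, -3, -8, -8, -4, -1, 5, 8, 8, 8, 8, 8, 8, 8, 8]
80 [16, 16, 15, 16, 14, 12, 6, 0, -4, -8, -8, -7, -5, -4, -3, -3] [-6, -6, -7, -8, -9, -9, -7, -4, 1, 5, 8, 8, 8, 9, 9, 9, 8, 8]
95 [15, 15, 15, 15, 14, 9, 3, -2, -6, -9, -8, -5, -4, -3, -2, -3] [-6, -6, -6, -8, -10, -10, -7, -3, 1, 4, 7, 8, 9, 8, 8, 9, 9, 8]
[array([0.7396, 0.1104, 0.134 ]), array([ 0.733 , -0.1297,  0.134 ]), array([0.7401, 0.1121, 0.121 ]), array([ 0.7281, -0.1291,  0.121 ])]
red [ 0.34701116 -0.05833321  0.092     ] [ 0.34701368 -0.06185141  0.092     ] tab [ 0.38080769 -0.06433786  0.09      ] purple [ 0.42641658 -0.20890156  0.09      ]
[0.459, -0.052, 0.1] 0.1 [-0.86  0.62  1.16  2.14 -0.76  0.88  0.87]
[0.459, -0.052, 0.008] 0.1 [-0.7   0.74  0.93  2.18 -0.96  0.72  1.01]
[0.459, -0.052, 0.008] 3.25 [ 0.79  0.7  -0.91  2.13  0.86  0.74  2.55]
[0.6, -0.01, 0.008] -0.05 [-0.7   0.93  0.96  1.83 -0.97  0.93  0.67]
[0.64, -0.01, 0.01] 1.52 [-0.4   0.78  0.52  1.72 -0.52  0.78  1.89]
[0.66, -0.01, 0.01] -0.05 [-0.65  1.    0.96  1.67 -0.96  1.01  0.61]
```

```bash
python3 - <<'E'
from h import *
t=optics.camera_params("top")
for row,l,r in [(80,252.6,362.0),(95,251.8,362.0)]:
    a,b=plane(t,(l,row),.134),plane(t,(r,row),.134); print(a,b,np.linalg.norm(a-b),(a+b)/2)
# project onto shelf front: center y0 at front
m=(a+b)/2; d=np.array([np.cos(-.0474),np.sin(-.0474)])
for z in range(3):
    pass
x0=.732; s=(m[0]-x0)/d[0]; print("origin",m[:2]-d*s)
E
```

```text
[0.79855282 0.10830009 0.134     ] [ 0.79215947 -0.12946378  0.134     ] 0.23784981253857576 [ 0.79535614 -0.01058184  0.134     ]
[0.76497132 0.1105019  0.134     ] [ 0.75850045 -0.12811276  0.134     ] 0.2387023835767889 [ 0.76173589 -0.00880543  0.134     ]
origin [ 0.732      -0.00739489]
```

```bash
python3 - <<'E'
from h import *
q=down(.104)
manip.goto([.459,-.052,.11],q); print(manip.read_clock(),manip.read_qpos().round(2),manip.read_tcp_pos().round(4))
im,p=cam("wrist"); crop(im,120,80,620,400,1.5,"i_w")
E
```

```text
14.7917 [-0.87  0.59  1.17  2.14 -0.72  0.89  0.83] [ 0.4589 -0.0522  0.1103]
```

View pics/i_w.png

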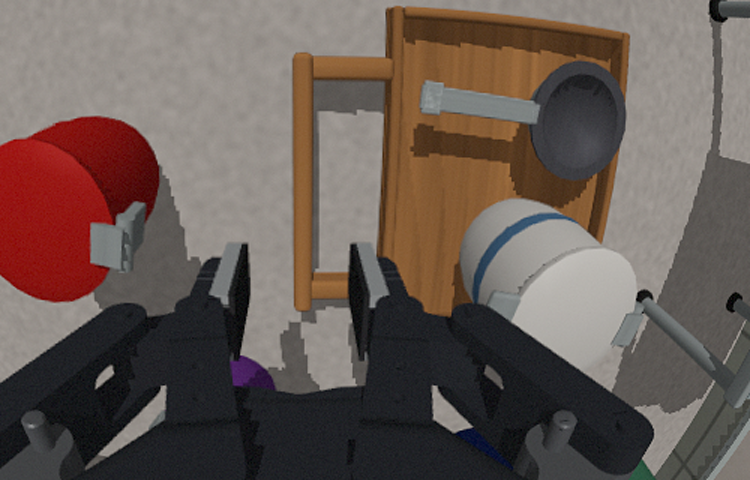

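Handle bar (crop col 303) sits midway between the fingers (237 and 362). Descend and grip.

```bash
python3 - <<'E'
from h import *
manip.move_straight([.459,-.052,.009],rate=.1); print(manip.read_clock(),manip.read_tcp_pos().round(4),manip.read_ft_force().round(1))
w=command_gripper(0.0,80); print(w,manip.read_grip_width(),manip.read_ft_force().round(1),manip.read_tcp_pos().round(4),manip.read_qpos().round(2))
im,p=cam("top"); crop(im,240,20,440,260,2.4,"j_top")
im,p=cam("scene"); crop(im,220,100,420,300,3,"j_scene")
E
```

```text
16.0 [ 0.4593 -0.052   0.0094] [ 0.1 -0.1  0.6]
False 0.008417471096398357 [-1.7  1.1 12.3] [ 0.4595 -0.0519  0.0096] [-0.69  0.73  0.92  2.17 -0.94  0.71  1.  ]
```

View pics/j_scene.png

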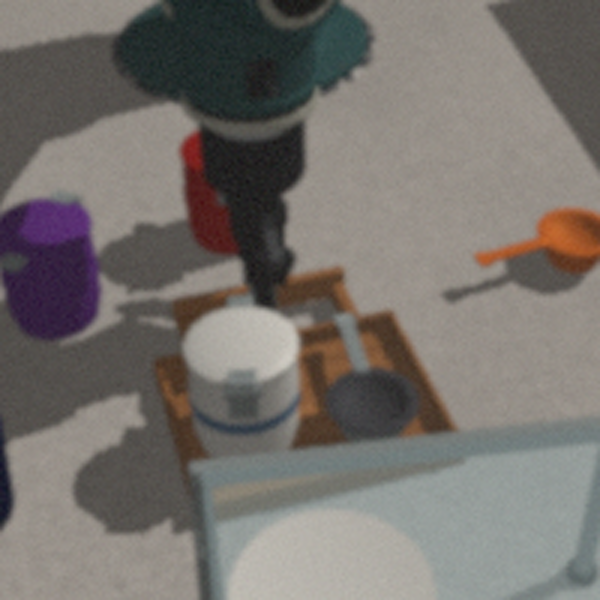

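```bash
python3 - <<'E'
from h import *
a=np.array([.4595,-.052,.0096,.104]); b=np.array([.5117,.003,.0098,-.0474])
for s in (.33,.67,1.):
    P=a+(b-a)*s; manip.move_straight(P[:3],down(P[3]),rate=.05); print(manip.read_clock(),manip.read_tcp_pos().round(4),manip.read_ft_force().round(1),manip.read_wrist_torque().round(2))
im,p=cam("top","k_top0"); crop(im,240,20,440,260,2.4,"k_top")
im,p=cam("wrist","k_w")
E
```

```text
17.1 [ 0.4769 -0.0338  0.0097] [ 1.7 -0.8 -5. ] [-0.01 -0.28 -0.17]
17.7667 [ 0.4947 -0.0152  0.0098] [ 1.6 -0.9 -4.7] [-0.08 -0.33 -0.14]
18.4167 [0.512  0.0029 0.0099] [ 2.4  0.  -4.6] [-0.07 -0.29 -0.  ]
```

View pics/k_top.png

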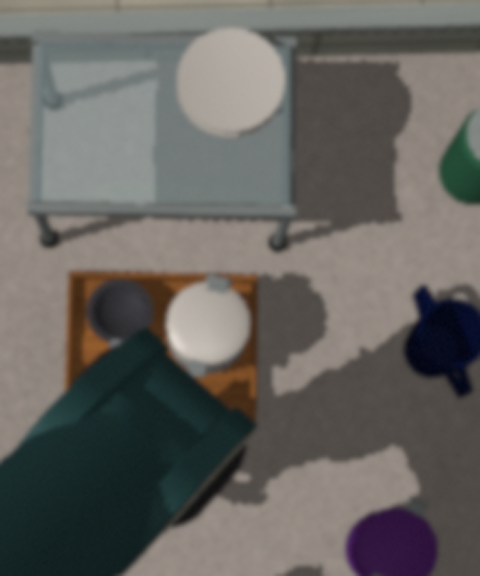

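View pics/k_w.png

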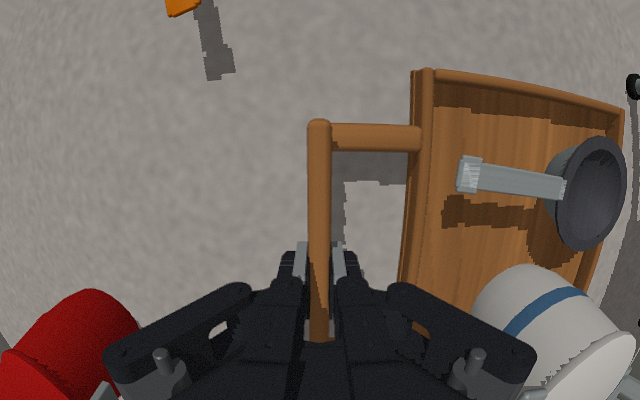

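```bash
cat > tray.py <<'E'
from h import *
O=np.array([.7315,-.0075]); ys=-.0474
def toshelf(P):
    d=P[:2]-O; c,s=np.cos(ys),np.sin(ys); return np.array([c*d[0]+s*d[1],-s*d[0]+c*d[1]])
def faredge(im,t,c0,c1,r0,r1):
    hsv=cv2.cvtColor(im,cv2.COLOR_RGB2HSV); m=((hsv[:,:,0]<14)&(hsv[:,:,1]>90)).astype(np.uint8)
    pts=[]
    for c in range(c0,c1):
        k=np.flatnonzero(m[r0:r1,c]); 
        if len(k): pts.append(plane(t,(c,r0+k[0]-.5),.02))
    return m,np.array(pts)
if __name__=="__main__":
    import sys
    im=cv2.imread("pics/k_top0.png")[:,:,::-1]; t=optics.camera_params("top")
    m,pts=faredge(im,t,272,344,120,150)
    k=np.polyfit(pts[:,1],pts[:,0],1); r=pts[:,0]-np.polyval(k,pts[:,1]); k=np.polyfit(pts[abs(r)<.003,1],pts[abs(r)<.003,0],1)
    print("yaw",-np.arctan(k[0]),"x",k)
    for row in (140,150,160): 
        c=np.flatnonzero(m[row,255:360])+255; print(row,c[0],c[-1],[toshelf(plane(t,(q,row),.02)).round(4) for q in (c[0]-.5,c[-1]+.5)])
    print([toshelf(np.array([np.polyval(k,y),y])) for y in (-.09,.0,.09)])
E
python3 tray.py
```

```text
yaw -0.05024632728537405 x [0.05028866 0.70622183]
140 269 346 [array([-0.0437,  0.0921]), array([-0.0401, -0.0942])]
150 268 346 [array([-0.0681,  0.0938]), array([-0.0644, -0.0945])]
160 268 346 [array([-0.0923,  0.093 ]), array([-0.0886, -0.0947])]
[array([-0.02586164, -0.08381953]), array([-0.02560515,  0.00629384]), array([-0.02534866,  0.09640721])]
```

Tray is square (yaw -0.050 against shelf -0.047), central within 1 mm, and its far edge is 26 mm short of the shelf. Slide in.

```bash
python3 - <<'E'
from h import *
from tray import O,ys
d=np.array([np.cos(ys),np.sin(ys)])
for X in (-.07,-.04,-.01,.005):
    P=O+d*(X-.12); manip.move_straight([P[0],P[1],.0094],down(ys),rate=.05); print(X,manip.read_clock(),manip.read_tcp_pos().round(4),manip.read_ft_force().round(1))
im,p=cam("top","l_top0"); crop(im,230,20,430,220,3,"l_top")
im,p=cam("scene"); crop(im,220,100,480,360,2.2,"l_scene")
E
```

```text
-0.07 19.2667 [0.5412 0.0011 0.0097] [-6.2  0.2  9.1]
-0.04 20.0167 [ 5.713e-01 -3.000e-04  9.700e-03] [-5.7 -0.9  7. ]
-0.01 20.7667 [ 0.6014 -0.0018  0.0097] [-4.7  0.5  5.8]
0.005 21.2167 [ 0.6169 -0.0024  0.0097] [ 0.3 -1.5  2.8]
```

View pics/l_top.png

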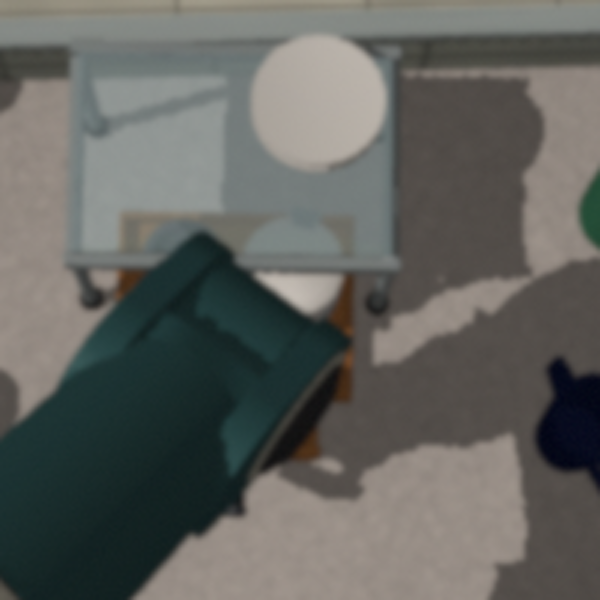

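View pics/l_scene.png

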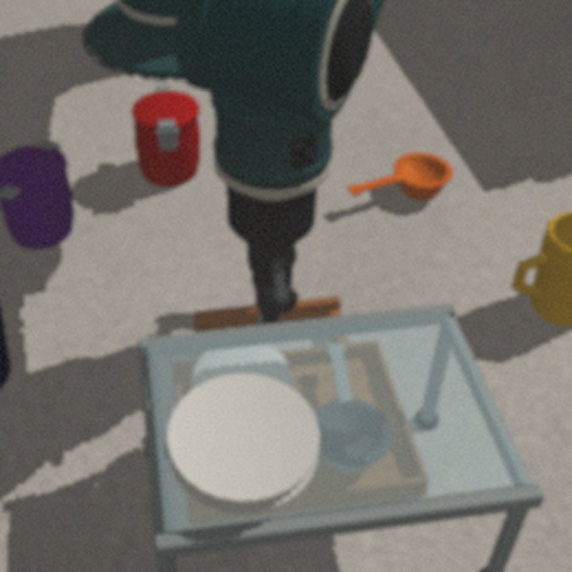

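```bash
python3 - <<'E'
from h import *
from tray import O,ys
d=np.array([np.cos(ys),np.sin(ys)])
command_gripper(.034,40); print(manip.read_ft_force().round(1))
P=O+d*(.005-.12); manip.move_straight([P[0],P[1],.15],rate=.12)
im,p=cam("wrist","m_w0")
P=O+d*(-.175); manip.goto([P[0],P[1],.15],down(ys+np.pi/2)); print(manip.read_clock(),manip.read_qpos().round(2))
command_gripper(.06,40)
im,p=cam("wrist","m_w"); np.save("m_w.npy",p,allow_pickle=True)
E
```

```text
[ 0.3 -0.5 -0.4]
24.325 [-0.68  0.51  0.8   1.88 -0.45  0.94  1.86]
```

View pics/m_w.png

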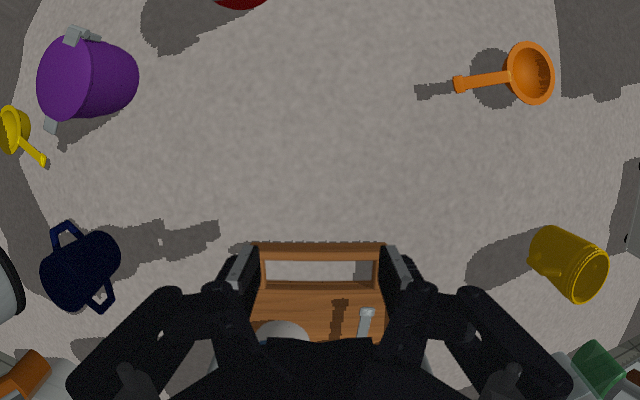

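```bash
python3 - <<'E'
from h import *
from tray import *
p=np.load("m_w.npy",allow_pickle=True).item()
A,B=plane(p,(253,243),.032),plane(p,(387,243),.032); print(toshelf(A),toshelf(B), np.linalg.norm(A-B))
d=np.array([np.cos(ys),np.sin(ys)])
def go(x,z,rate): P=O+d*x; manip.move_straight([P[0],P[1],z],down(ys+np.pi/2),rate=rate)
go(-.175,.004,.12); print(manip.read_clock(),manip.read_tcp_pos().round(4),manip.read_ft_force().round(1))
for x in (-.15,-.145,-.14,-.135,-.13,-.125):
    go(x,.004,.04); f=manip.read_ft_force(); print(x,f.round(1))
    if f[0]<-2.5: break
E
```

```text
[-0.13067247 -0.06276524] [-0.13059993  0.06237176] 0.1251370170428647
26.1167 [0.5571 0.0008 0.0046] [0.8 0.7 0.2]
-0.15 [ 0.3 -0.2 -0.3]
-0.145 [ 0.  -0.2 -0.2]
-0.14 [ 0.4 -1.3  0.7]
-0.135 [ 0.4 -0.5  0.8]
-0.13 [-0.6  0.6 -0.3]
-0.125 [-1.1 -0.  -0. ]
```

```bash
python3 - <<'E'
from h import *
from tray import *
d=np.array([np.cos(ys),np.sin(ys)])
def go(x,z,rate): P=O+d*x; manip.move_straight([P[0],P[1],z],down(ys+np.pi/2),rate=rate)
for x in (-.105,-.085,-.072):
    go(x,.004,.04); f=manip.read_ft_force(); print(x,f.round(1),manip.read_tcp_pos().round(4))
im,p=cam("top","n_top0"); crop(im,230,20,430,220,3,"n_top")
im,p=cam("wrist","n_w"); np.save("n_w.npy",p,allow_pickle=True)
print(manip.read_clock())
E
```

```text
-0.105 [-1.8  0.3 -1.6] [ 0.6266 -0.0026  0.004 ]
-0.085 [-0.6 -1.4 -0.2] [ 0.6467 -0.0035  0.004 ]
-0.072 [ 0.9 -0.1  0.3] [ 0.6598 -0.0041  0.0041]
30.1417
```

View pics/n_top.png

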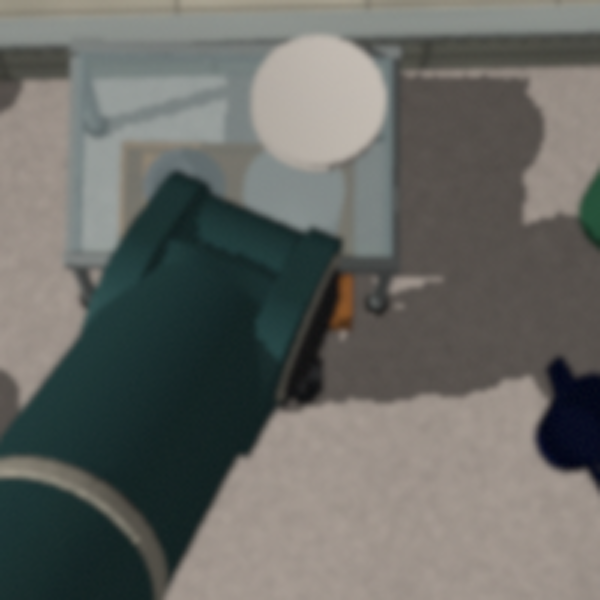

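View pics/n_w.png

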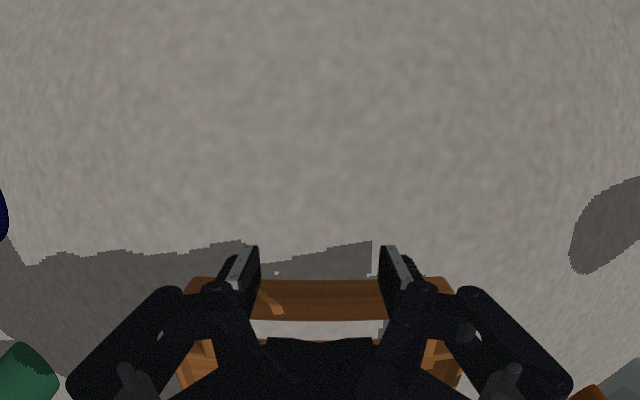

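```bash
python3 - <<'E'
from h import *
from tray import *
t=optics.camera_params("top")
f=lambda u,v:(230+u/3,20+v/3)
for q in [(352,330),(122,143),(247,147)]: print(q,toshelf(plane(t,f(*q),.02)).round(4))
E
```

```text
(352, 330) [-0.0156 -0.0959]
(122, 143) [0.1358 0.0921]
(247, 147) [ 0.1345 -0.0092]
```

```bash
python3 - <<'E'
from h import *
from tray import *
d=np.array([np.cos(ys),np.sin(ys)])
def go(x,z,rate): P=O+d*x; manip.move_straight([P[0],P[1],z],down(ys+np.pi/2),rate=rate)
go(-.057,.004,.03); print(manip.read_ft_force().round(1)); manip.sleep(.2)
go(-.12,.004,.08); go(-.12,.16,.12)
manip.goto([.42,.25,.30],down(ys+np.pi/2))
im,p=cam("top","o_top0"); crop(im,230,20,430,220,3,"o_top")
im,p=cam("scene"); crop(im,180,100,540,400,2,"o_scene")
print(manip.read_clock())
E
```

```text
[-4.1  1.   1.7]
34.775
```

View pics/o_top.png

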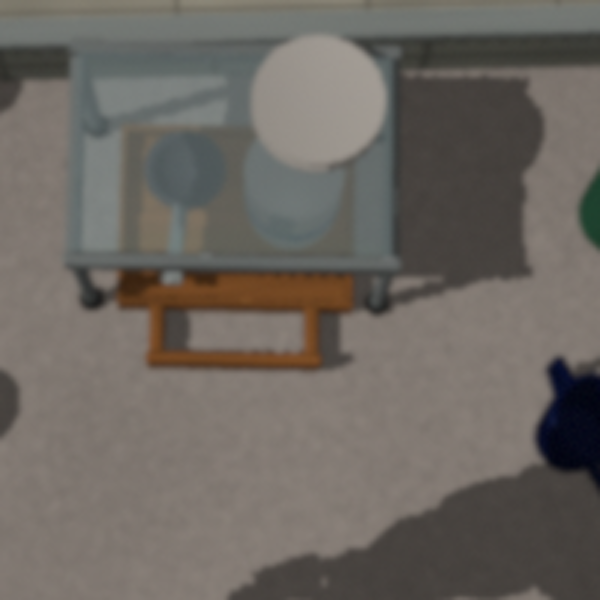

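View pics/o_scene.png

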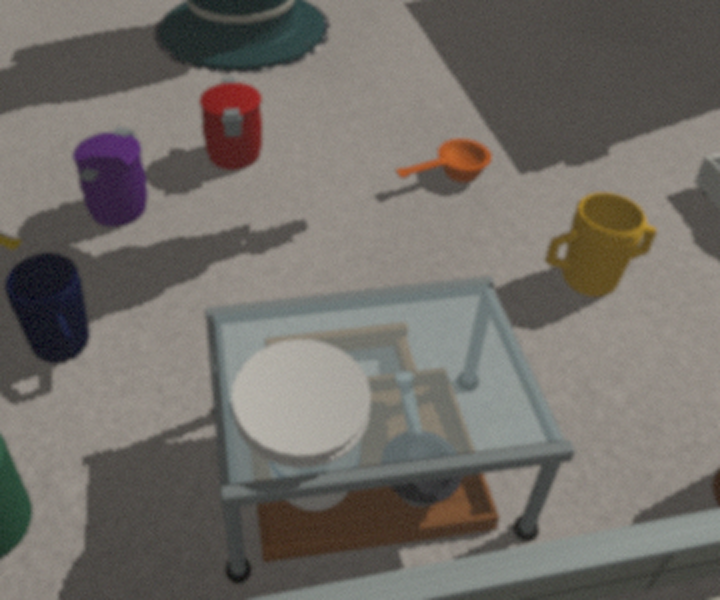

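```bash
python3 - <<'E'
from h import *
from tray import *
t=optics.camera_params("top")
f=lambda u,v:(230+u/3,20+v/3)
for n,q,z in [("rimL",(117,307),.02),("rimR",(353,307),.02),("hL",(147,366),.032),("hR",(321,366),.032),("farL",(122,124),.02),("farM",(247,126),.02),("footL",(92,298),.004),("footR",(378,302),.004)]: print(n,toshelf(plane(t,f(*q),z)).round(4))
im=cv2.imread("pics/o_top0.png")[:,:,::-1]; from shelf import shelf
hsv=cv2.cvtColor(im,cv2.COLOR_RGB2HSV); m=((hsv[:,:,0]<14)&(hsv[:,:,1]>90))
P=[]
for c in range(285,334):
    k=np.flatnonzero(m[110:150,c]); P.append(toshelf(plane(t,(c,110+k[-1]+.5),.02)))
P=np.array(P); print("handle edge slope rel shelf",np.polyfit(P[:,1],P[:,0],1), )
E
```

```text
rimL [-0.0005  0.0922]
rimR [ 0.0033 -0.0965]
hL [-0.0509  0.066 ]
hR [-0.0482 -0.071 ]
farL [0.1518 0.0926]
farM [ 0.1522 -0.0088]
footL [0.011  0.1143]
footR [ 0.0123 -0.1179]
handle edge slope rel shelf [ 0.01008475 -0.04693594]
```

```bash
python3 - <<'E'
from h import *
print(manip.read_dq().round(3),manip.read_clock()); print(ticket.hand_in())
E
```

```text
[ 0.001 -0.001 -0.001  0.    -0.     0.002 -0.002] 34.775
the job is handed in; nothing more can be done
None
```

The tea tray is under the shelf with the sugar pot's lid shut. I handed the job in at 34.8 s of the 72 s allowed, and the hand-in reports no verdict.

**What I did:** I pushed the lid over from behind with the shut fingers and pressed it down until it resisted at about 10 N, with the fingertips at z 0.0975 m. The expected lid top was 0.098 m. I then gripped the handle, squared and centred the tray in front of the shelf, and slid most of its length under. The last part I pushed with two open fingers on the handle's outer face, then backed the arm clear.

**Last checks (top camera):**
- **Front rim:** level with the shelf edge, between 0.5 mm in front and 3 mm behind, with the tray at about x 0.076 m.
- **Position and angle:** about 2 mm off centre and 0.01–0.02 rad off square.
- **Load and cups:** the pot and strainer appear upright on the tray, and both cups appear to be where they were.

**What disagreed or went unchecked:**
- My estimates of the shelf's front edge differed by up to about 5 mm between views, so the tray's x could be 0.070–0.079 m. That is still within the 0.06–0.09 m limit.
- A few zoomed-in height measurements from two views came out 20–50 mm off, so I used the heights given in the task for those points.
- With the tray under the shelf, the lid could only be seen dimly through the glass. That it is shut rests on the press and the picture taken right after it.

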